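# Hang the long spoon caddy on the drip stand

### The arm

A 7-joint arm with a two-finger parallel gripper is mounted at the origin on the work surface. World frame = base frame: x ahead of the robot, y to its left, z up, the work surface at z = 0. Lengths are in mm, angles in rad, forces in N, time in s.
With the tool pointing down it reaches from about 425 to 825 mm from the base axis. Payload 3.6 kg.
Tool frame: the origin (TCP) lies midway between the tips of the shut fingers; the grasp point (between the pads) lies 19 mm behind it; z points along the fingers, y is the line along which they close (so a half turn about z gives the same grasp; the last joint's range is limited). The gripper opens to 85 mm and grips with 20 to 120 N. Pads are 22 mm wide; open, the fingers measure 114 mm over their backs; the gripper's body (76 mm by 85 mm) begins 54 mm behind the grasp point. The pads swing forward as they close: fully open they stand 13 mm farther back than shut.
Start: joints at [-1.359, 0.615, -0.013, 1.423, 0.008, 1.103, -0.04], TCP at [153.717, 631.533, 231.297] pointing down, gripper open.
Joint ranges: [-3.12, 3.12], [-0.3, 2.06], [-1.34, 1.32], [0.26, 2.42], [-1.36, 4.5], [0.01, 1.98], [-2.84, 2.84]. Speed limits (rad/s): [2.79, 2.79, 3.14, 3.14, 3.14, 3.14, 3.14].

### API

Orientations are given as a unit quaternion [w, x, y, z].
In Python, from cell import env gives the robot as it stands. Calls block until the motion is done:
- env.move_ptp(position, orientation): joint-space move of the TCP to a pose.
- env.move_straight(position, attitude=None, speed=150, until_force=None): straight line of the TCP; attitude=None keeps the orientation; speed is the mean speed in mm/s. With until_force (N) it stops when the force on the tool has changed by that much, and returns True; else False.
- env.set_joints(angles): joint-space move.
- env.gripper_to(opening, grasp_force=None): finger opening in mm; grasp_force is the grip in N (None keeps the last); returns when the fingers have stopped.
- env.sleep(seconds).
- env.solve_ik(position, orientation): joint angles nearest the present ones, or None.
- env.observe(): the state.
- env.read_camera(name): name is "scene" or "top" or "wrist"; returns a dict with "image" (400x640x3 uint8, blue, green, red), "fx", "fy", "cx", "cy" (pixels), "R" (3x3) and "t" (3): a world point X has camera coordinates R X + t; the wrist camera has in their place "T_tool_cam" (4x4, takes a point from camera to tool coordinates, whose origin is the TCP and whose axes are the flange's). Camera axes: x right, y down, z forward; pixel columns grow to the right and rows downward; lengths in mm; the calibration is good to about 2 mm. A picture is of the moment at which its call begins: read the wrist's pose just before it. There is no depth.
A pose or a line that the arm cannot do raises env.IKError and nothing moves.
- env.close_job(): hands the job in; it is judged then, once.
The state is a dict: "time": time; "joint_pos": joint angles; "qvel": joint speeds; "tau": joint torques, N m; "ee_pos": TCP position; "orientation": TCP orientation; "contact_force": force on the tool from outside, world axes, zero at the start; "torque": the same for the moment, N m; "grip_width": finger opening in mm; "finger_force": force on a finger pad.
Only numpy, scipy, OpenCV 4.12 (cv2) and the standard library are available. Lean on these libraries where they do the work, as an engineer would, in place of code of your own. Each camera call takes 0.05 s, during which the arm holds its last target. There are 200 camera calls.

### The job

Lift the long aluminium spoon caddy by its wooden handle bar and hang it on the wooden drip stand, with both steel pins up through the holes in its two ears and the ears resting flat on the posts, then let go. Leave the short caddy standing where it is.

Things in the scene. Friction and masses are not known exactly. Their poses are not given: they have to be found in the camera images.
- long_caddy: Longer of two loose aluminium caddies, 0.35 kg. Origin: centre of underside; z up, y lengthwise. Trough 60 x 116 x 60 mm (x, y, z). Level ear at each end (z 54 to 60, 46 wide, out to y = +-116 mm) with a round 30 mm through-hole at y = +-92, x = 0. Wooden handle bar along y, free below and beside: 14 thick (x), 18 high, 104 long, centre z = 95; end uprights to z = 110. Same either way round.
- stand: Dark wooden stand, fixed on the granite slab. Origin: centre of underside; z up, y lengthwise. Plank 70 x 250 x 14 mm; posts 40 x 40 at y = +-92, x = 0, flat tops at z = 105; on each an upright steel pin, 10 mm thick, tapered tip at z = 137. Hung, the caddy's trough is between the posts, its origin 51 mm above the stand's, y axes parallel, either way round; play about 10 mm.
- short_caddy: The shorter caddy, loose, 0.25 kg: same make, width and height, but 152 mm long over its ears; its holes (22 mm, at y = +-57 mm) do not fit the stand. Origin: centre of underside; z up, y lengthwise. Stays where it stands. The two caddies may swap places between starts.
Mind the look-alikes: they are no part of the job. Leave any green or turquoise look-alike of the short_caddy alone.

How it is judged (in metres and radians):
At the end, for the whole second after the job is handed in: Long caddy at rest, hung: origin within 16 mm of the stand's in its x and y and 44 to 58 mm above it (pins through both holes), long axes within 0.2 rad, upright within 0.12 rad. Short caddy upright within 0.17 rad, within 30 mm of its start (x of long_caddy in the frame of stand between -0.016 and 0.016 m and y of long_caddy in the frame of stand between -0.016 and 0.016 m and z of long_caddy in the frame of stand between 0.044 and 0.058 m and angle between the y axis of long_caddy and the y axis of stand, either way round below 0.2 rad and angle between long_caddy's own z axis and vertical below 0.12 rad and linear speed of long_caddy below 0.02 m/s and distance of short_caddy from where it was at the start of the episode below 0.03 m and angle between short_caddy's own z axis and vertical below 0.17 rad); the robot touches nothing.
It fails at once if the short caddy is shifted by more than 40 mm (distance of short_caddy from where it was at the start of the episode above 0.04 m).
It fails at once if the short caddy is tipped over (angle between short_caddy's own z axis and vertical above 0.5 rad).
It also fails if it takes over 38 s, if anything falls off the work surface, if the arm or the gripper's body presses on something with over 40 N, if the wrist force passes 120 N, or if a joint passes its speed limit or range.

## Working session

There is one attempt and no reset: what is moved stays moved. The work goes in short steps, each a Python script; the robot and the scene stay as the last script left them, time stands still between calls to the robot, and variables do not carry over. Pictures are saved under pics/ and viewed, at most 10 in all, crops included, and the job is handed in when it is done.

```bash
mkdir -p pics; ls; python3 - <<'E'
from cell import env
import cv2,pickle
d={}
for n in("scene","top","wrist"):
    c=env.read_camera(n);d[n]=c;cv2.imwrite(f"pics/{n}0.png",c["image"])
    print(n,{k:v for k,v in c.items() if k!="image"})
o=env.observe();print(o)
pickle.dump((d,o),open("c0.pkl","wb"))
E
```

```text
pics
scene {'fx': 502.1325937310033, 'fy': 502.1325937310033, 'cx': 321.23760152744836, 'cy': 199.33135246895836, 'R': array([[ 0.22684099,  0.97370502, -0.02101662],
       [ 0.57735621, -0.15182083, -0.80225323],
       [-0.78434876,  0.16984984, -0.59661382]]), 't': array([-204.29202496, -198.01630201, 1589.25658747])}
top {'fx': 435.019763270785, 'fy': 435.019763270785, 'cx': 312.5250006531554, 'cy': 198.21937342594094, 'R': array([[-0.02438826, -0.9994126 , -0.02407626],
       [-0.99665651,  0.0261855 , -0.07739592],
       [ 0.07798091,  0.02210821, -0.99670969]]), 't': array([ 145.52373261,  413.392444  , 1126.93415176])}
wrist {'fx': 341.2584625046068, 'fy': 341.2584625046068, 'cx': 312.9972862358158, 'cy': 203.48185928634769, 'T_tool_cam': array([[ 9.12418147e-04, -9.62898854e-01, -2.69861011e-01,
         6.83049175e+01],
       [ 9.99999581e-01,  8.58156201e-04,  3.19053657e-04,
        -6.41950930e-01],
       [-7.56335003e-05, -2.69861189e-01,  9.62899233e-01,
        -1.42941580e+02],
       [ 0.00000000e+00,  0.00000000e+00,  0.00000000e+00,
         1.00000000e+00]])}
{'time': 0.15, 'joint_pos': array([-1.35853326,  0.61569863, -0.01263093,  1.4245699 ,  0.00808666,
        1.10339464, -0.04043292]), 'qvel': array([ 0.00079503, -0.0024621 , -0.00108928, -0.00439632,  0.00018502,
       -0.00076658,  0.00029805]), 'tau': array([ 3.17455360e-04, -4.69660485e+01,  2.59405598e-01, -1.71251678e+01,
        1.00325985e-02,  7.14283786e-03,  1.98248586e-06]), 'ee_pos': array([153.55818042, 630.98204623, 230.39025033]), 'orientation': array([-1.20829276e-04,  1.19079689e-01,  9.92884186e-01, -1.00330207e-03]), 'contact_force': array([ 0.83065071, -0.43783887,  0.58772872]), 'torque': array([-0.03911977,  0.02409363,  0.01803009]), 'finger_force': 0.0, 'grip_width': 85.22186141245207}
```

View pics/scene0.png

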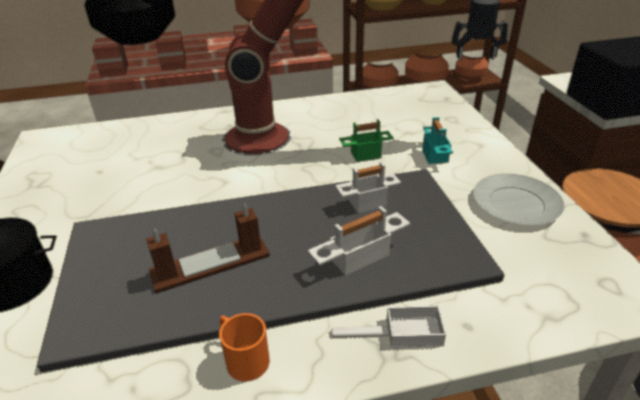

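View pics/top0.png

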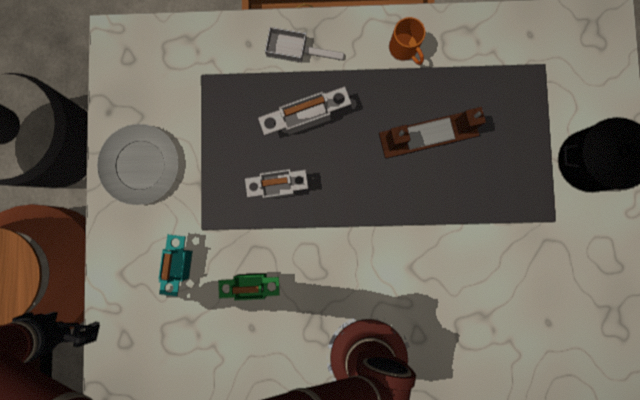

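The top view shows the long caddy at (305,110), the short one at (277,183), the stand at (432,132), and look-alikes in green (249,287) and turquoise (174,265). In the scene view they are at: long (362,238), short (370,187), stand (208,250), green (368,140), turquoise (437,140). I choose the longer silver caddy with the wide ears and check it in a close crop.

```bash
python3 - <<'E'
import cv2,numpy as np
t=cv2.imread("pics/top0.png")[75:170,240:500]; s=cv2.imread("pics/scene0.png")[195:295,140:420]
a=cv2.resize(t,None,fx=2.8,fy=2.8,interpolation=cv2.INTER_CUBIC);b=cv2.resize(s,None,fx=2.8,fy=2.8,interpolation=cv2.INTER_CUBIC)
a=cv2.copyMakeBorder(a,0,0,0,b.shape[1]-a.shape[1],cv2.BORDER_CONSTANT)
cv2.imwrite("pics/crop1.png",np.vstack([a,b]));print(a.shape,b.shape)
E
```

```text
(266, 784, 3) (280, 784, 3)
```

View pics/crop1.png

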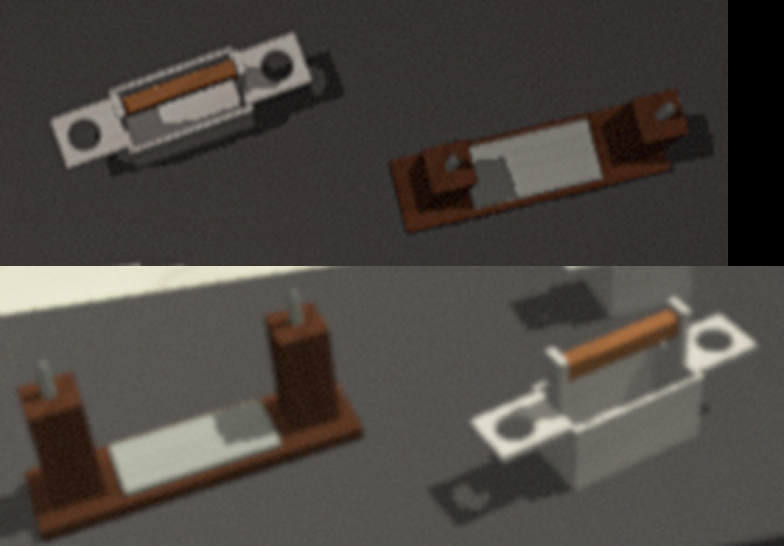

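The crop shows the long caddy: wide ears with large holes at top px (270,123) and (339,99), scene px (324,252) and (395,221), and a wooden bar. The stand's pin tips are at top px (404,130) and (481,112), scene px (155,229) and (245,204). Next I triangulate these.

```bash
cat > h.py <<'E'
import numpy as np,cv2,pickle
from scipy.spatial.transform import Rotation as Ro
def ray(c,p):  # pixel -> world centre, direction
    if "R" in c: R,t=c["R"],c["t"]
    C=-R.T@t; d=R.T@[(p[0]-c["cx"])/c["fx"],(p[1]-c["cy"])/c["fy"],1]
    return C,d
def tri(cs,ps):
    A=np.zeros((3,3));b=np.zeros(3);L=[]
    for c,p in zip(cs,ps):
        C,d=ray(c,p);d=d/np.linalg.norm(d);M=np.eye(3)-np.outer(d,d);A+=M;b+=M@C;L.append((M,C))
    X=np.linalg.solve(A,b);return X,[round(np.linalg.norm(M@(X-C)),1) for M,C in L]
def wristcam(c,o):  # add world->cam from tool pose
    q=o["orientation"];T=np.eye(4);T[:3,:3]=Ro.from_quat([*q[1:],q[0]]).as_matrix();T[:3,3]=o["ee_pos"]
    W=np.linalg.inv(T@c["T_tool_cam"]);c=dict(c);c["R"],c["t"]=W[:3,:3],W[:3,3];return c
def proj(c,X):
    x=c["R"]@np.asarray(X)+c["t"];return np.array([c["cx"]+c["fx"]*x[0]/x[2],c["cy"]+c["fy"]*x[1]/x[2]])
def down(yaw):  # tool z down, tool y at angle yaw (world)
    y=np.array([np.cos(yaw),np.sin(yaw),0]);z=np.array([0,0,-1.]);x=np.cross(y,z)
    q=Ro.from_matrix(np.c_[x,y,z]).as_quat();return np.array([q[3],*q[:3]])
E
python3 - <<'E'
from h import *
d,o=pickle.load(open("c0.pkl","rb"));cs=[d["top"],d["scene"]]
P={"holeA":((270,122.9),(395.4,221.4)),"holeB":((338.9,98.6),(324.3,252.5)),
"pinA":((403.6,130.4),(245,203.6)),"pinB":((480.7,111.8),(155.4,229.3)),
"barA":((284.6,112.5),(381.4,211.4)),"barB":((324.6,99.3),(340.7,226.8))}
R={}
for k,v in P.items():
    R[k],e=tri(cs,v);print(k,R[k].round(1),e)
for n in("hole","pin","bar"):
    a,b=R[n+"A"],R[n+"B"];v=b-a;print(n,((a+b)/2).round(1),np.linalg.norm(v[:2]).round(1),np.arctan2(v[1],v[0]).round(3))
print("slab z?",[ray(d["top"],(555,220))])
E
```

```text
holeA [605.3 237.1  83.2] [np.float64(1.1), np.float64(1.1)]
holeB [662.6  62.2  82.1] [np.float64(1.4), np.float64(1.4)]
pinA [558.3 -81.4 159.5] [np.float64(2.0), np.float64(2.0)]
pinB [ 596.6 -261.   159.2] [np.float64(2.0), np.float64(2.0)]
barA [618.3 197.  128.8] [np.float64(2.1), np.float64(2.1)]
barB [647.3  99.9 130.3] [np.float64(2.5), np.float64(2.5)]
hole [634.  149.7  82.6] 184.0 -1.254
pin [ 577.5 -171.2  159.3] 183.6 -1.361
bar [632.8 148.4 129.5] 101.3 -1.28
slab z? [(array([ 327.67999245,  109.69886999, 1158.72474401]), array([ 0.01448644, -0.53364179, -1.01400459]))]
```

Pin spacing is 183.6 and hole spacing 184.0 (expected 184). Hole height 82.6 − 60 and pin height 159.3 − 137 both put the slab at about 22.5, so they agree. Next: a wrist look at each from hover, with the predicted points overlaid.

```bash
python3 - <<'E'
from cell import env
from h import *
def look(p,yaw,pts,name):
    env.move_ptp(p,down(yaw));o=env.observe();c=wristcam(env.read_camera("wrist"),o)
    pickle.dump((c,o),open(name+".pkl","wb"));im=c["image"].copy();cv2.imwrite(f"pics/{name}.png",im)
    for X in pts:
        u=proj(c,X);print(name,u.round(1));cv2.drawMarker(im,tuple(int(i) for i in u.round()),(0,0,255),0,9,1)
    print(o["time"],o["joint_pos"].round(2),o["ee_pos"].round(1));return im
a=look([577.5,-171.2,300],.21,[[558.3,-81.4,159.3],[596.6,-261,159.3]],"ws")
b=look([634,149.7,250],.31,[[605.3,237.1,82.6],[662.6,62.2,82.6],[618.3,197,127],[647.3,99.9,127]],"wc")
cv2.imwrite("pics/w1.png",cv2.resize(np.vstack([a,b]),(480,600),interpolation=cv2.INTER_AREA))
cv2.imwrite("pics/wsc.png",a);cv2.imwrite("pics/wcc.png",b)
E
```

```text
ws [312.7  77.4]
ws [312.2 287.9]
3.3333 [-0.23  0.59  0.84  1.48 -0.45  1.27  0.88] [ 577.9 -170.   299.8]
wc [312.8  74.3]
wc [314.6 269.9]
wc [313.1 127.8]
wc [311.1 250.4]
4.6333 [-0.68  0.71  0.8   1.41 -0.51  1.24  0.47] [634.3 146.6 250.8]
```

View pics/wsc.png

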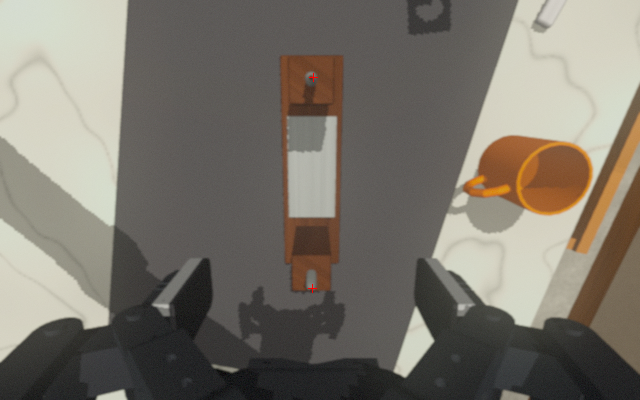

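View pics/wcc.png

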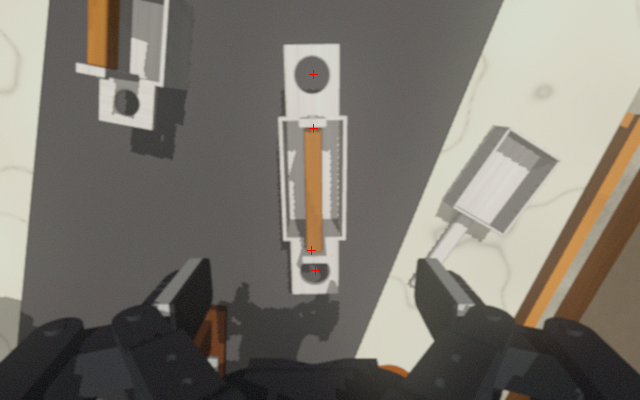

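Wrist view: the pin tips sit under the crosses at (312,77) and (312,287), and the holes match at (312,74) and (315,270). The bar runs along column 313. The positions are confirmed, so I grasp and lift.

```bash
python3 - <<'E'
from cell import env
from h import *
q=down(.315)
env.gripper_to(60)
env.move_straight([633.6,149.3,150],q,speed=120)
print(env.observe()["ee_pos"])
print(env.move_straight([633.6,149.3,99],q,speed=60,until_force=15))
o=env.observe();print(o["ee_pos"],o["contact_force"])
env.gripper_to(5,60)
o=env.observe();print(o["time"],o["ee_pos"],o["grip_width"],o["finger_force"],o["contact_force"])
env.move_straight([633.6,149.3,220],q,speed=100)
o=env.observe();print(o["time"],o["ee_pos"],o["grip_width"],o["finger_force"],o["contact_force"],o["torque"])
c=wristcam(env.read_camera("wrist"),o);pickle.dump((c,o),open("wl.pkl","wb"));cv2.imwrite("pics/wl.png",c["image"])
E
```

```text
[634.30320397 149.10476617 150.91962549]
False
[633.97942574 149.20876203  99.44932567] [ 0.44711521  0.2335026  -0.3691483 ]
7.525 [634.10886811 149.48935396  99.41060571] 13.142080140894388 60.455803871154785 [0.48711063 1.44229488 1.16952618]
8.8833 [633.08288764 149.38643553 219.05454633] 12.937866007685416 59.896448850631714 [ 0.41709433 -0.33649993 -2.9765961 ] [-0.02212513  0.0028152  -0.018261  ]
```

View pics/wl.png

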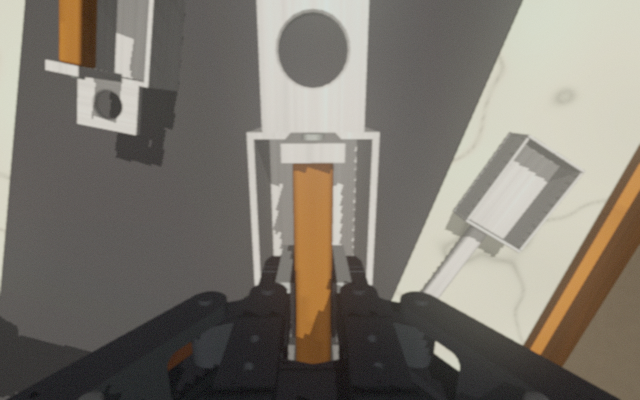

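The caddy is gripped (width 12.9, weight about 3.0–3.4 N felt) and the visible hole is centred at (313,48). I carry it high to the stand, stop with the ears just above the pin tips and look.

```bash
python3 - <<'E'
from cell import env
from h import *
c,o=pickle.load(open("wl.pkl","rb"));l=o["ee_pos"]
print("hole pred",proj(c,l+np.array([92*np.cos(1.886),92*np.sin(1.886),-17])))
q=down(.21)
env.move_straight([633.6,149.3,285],speed=150)
env.move_straight([577.5,-171.2,285],q,speed=110)
env.move_straight([577.5,-171.2,190],q,speed=90);env.sleep(.3)
o=env.observe();print(o["time"],o["ee_pos"],o["grip_width"],o["finger_force"])
c=wristcam(env.read_camera("wrist"),o);im=c["image"]
print("pinA pred",proj(c,[558.3,-81.4,159.3]))
s=env.read_camera("scene")["image"][150:290,100:310]
cv2.imwrite("pics/h1.png",np.vstack([cv2.resize(im[:190,180:450],(540,380)),cv2.resize(s[:, :],(540,220*540//540))]))
E
```

```text
hole pred [313.38119164  49.89808176]
14.1333 [ 577.61400871 -171.22847927  190.31001709] 13.338199350198426 59.91645097732544
pinA pred [312.8685024   54.92528996]
```

View pics/h1.png

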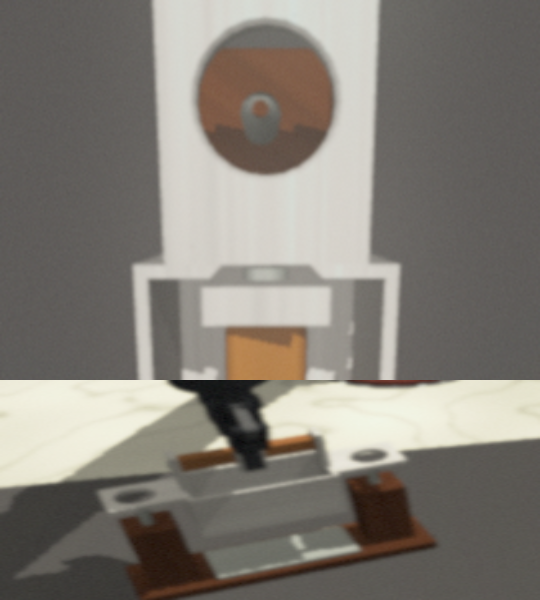

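The pin tip is at about (310,54) inside the hole centred at (313,48), well within the play, and the far ear is over its post. I lower, release and retreat.

```bash
python3 - <<'E'
from cell import env
from h import *
q=down(.21)
print(env.move_straight([577.5,-171.2,149],q,speed=40,until_force=8))
o=env.observe();print(o["time"],o["ee_pos"],o["contact_force"],o["torque"])
if o["ee_pos"][2]<155:
    env.gripper_to(50);p=env.observe()["ee_pos"]
    env.move_straight([p[0],p[1],285],q,speed=120);env.sleep(.4)
    o=env.observe();print(o["time"],o["contact_force"])
    c=wristcam(env.read_camera("wrist"),o);s=env.read_camera("scene")["image"][150:290,100:420]
    for X in([558.3,-81.4,159.3],[596.6,-261,159.3]):print(proj(c,X))
    cv2.imwrite("pics/f1.png",np.vstack([c["image"][:320],cv2.resize(s,(640,280))]))
E
```

```text
True
15.1667 [ 577.15574705 -170.96127654  150.33697963] [-1.51746174  0.03319717  5.24483918] [ 0.00642175  0.06932351 -0.02649277]
17.2917 [ 0.35709231 -0.92107322  0.34085461]
[315.25150613  76.60049699]
[314.72141879 297.12347447]
```

View pics/f1.png

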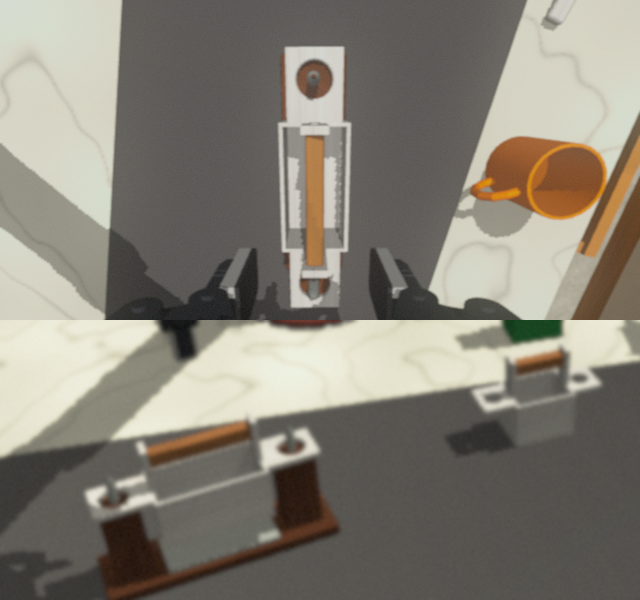

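The caddy hangs level on the posts with both pins up through the ear holes, at wrist px (314,77) and (314,288). The short caddy stands untouched and the gripper is clear, so I hand the job in.

```bash
python3 -c "
from cell import env
print(env.close_job())"
```

```text
the job is handed in; nothing more can be done
None
```

The long caddy hangs on the stand with both pins through its ears, the gripper is clear, the short caddy was left where it stood, and the job was handed in at about 17 s (no verdict was returned).

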